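# Pass box: feel the inner gate shut, purge, then open the outer door

### The arm

A 7-joint arm with a two-finger parallel gripper is mounted at the origin on the work surface. World frame = base frame: x ahead of the robot, y to its left, z up, the work surface at z = 0. Lengths are in m, angles in rad, forces in N, time in s.
With the tool pointing down it reaches from about 0.4 to 0.85 m from the base axis. Payload 10.4 kg.
Tool frame: the origin (TCP) lies on the mounting face of the last link; the fingertips stand 182 mm ahead of it and the grasp point (between the pads) lies 164 mm ahead of it (tips_ahead is the distance from the TCP to the fingertips, in m); z points along the fingers, y is the direction in which the jaws open and shut (so a half turn about z gives the same grasp; the last joint's range is limited). The gripper opens to 87 mm and grips with 3 to 60 N. Pads are 19 mm wide; open, the fingers measure 117 mm over their backs; the gripper's body (75 mm by 190 mm) begins 51 mm behind the grasp point.
Start: joints at [-1.304, 0.332, -0.065, 1.46, 0.022, 1.35, -0.088], TCP at [0.179, 0.599, 0.405] pointing down, gripper open.
Joint ranges: [-2.6, 2.6], [-0.5, 2.12], [-1.47, 1.34], [0.16, 2.42], [-1.27, 4.41], [0.06, 2.06], [-2.6, 2.6]. Speed limits (rad/s): [2.22, 2.22, 2.79, 2.79, 3.14, 3.14, 3.14].

### API

Orientations are given as [roll, pitch, yaw] about the fixed x, y, z axes, in that order (R = Rz(yaw) Ry(pitch) Rx(roll)).
In Python, from rig import state, capture, calibration, close_job, tips_ahead gives the robot as it stands.
- The arm moves only by the tool servo_tool, never from a script. Its argument "series" is a list of rows, each a list of 5 numbers: the opening, from 0 (shut) to 1 (fully open), then the shift along the tool's x, y, z in cm, then the turn about the tool's z in degrees. In form: [[claw, tx, ty, tz, spin], ...]. A call has 1 to 10 rows; each row shifts and turns the commanded pose from where the row before left it, along the tool's axes as they then stand; what a row does not reach is not made up. A row lasts 1/8 s, in which the tool goes at most 62.5 mm and 10.7 degrees, less where a joint would pass 70% of its speed; a pose out of reach is approached as far as the arm can. A call with a gripper value outside its range is refused whole. The fingers move at their own pace and stop on an object; "grip_force" is the grip in N (left out, the last holds). Time passes only in rows, so rows that do not move let the fingers close. It gives the time, the measured TCP pose, the force and the opening at its end, in the units of the state.
- state(): the state, without advancing time (a new reading comes with each control period).
- capture(name): name is "scene" or "top" or "wrist"; returns the picture (420x560x3 uint8, blue, green, red); there is no depth.
- calibration(name): a dict with "camera_matrix" (3x3 intrinsics, pixels), "D" ([k1, k2, p1, p2, k3] as OpenCV has them; the pictures are not rectified), "position" and "attitude" of the camera in the world; the wrist camera has in their place "T_tool_cam" (4x4, takes a point from camera to tool coordinates, whose origin is the TCP and whose axes are the flange's). Camera axes: x right, y down, z forward; pixel columns grow to the right and rows downward; lengths in m; the calibration is good to about 2 mm. A picture is of the moment at which its call begins: read the wrist's pose just before it. calibration takes no time and is no camera call.
- close_job(): hands the job in, once; it reports no verdict.
The state is a dict: "clock": time; "joint_positions": joint angles; "qvel": joint speeds; "tau": joint torques, N m; "position": TCP position; "tcp_rot": TCP orientation; "ft_force": force on the tool from outside, world axes, zero at the start; "moment": the same for the moment, N m; "width": finger opening in m.
Only numpy, scipy, OpenCV 4.12 (cv2) and the standard library are available. Lean on these libraries where they do the work, as an engineer would, in place of code of your own. Each camera call takes 0.05 s, during which the arm holds its last target.

### The job

Get the pass box on the side of the dust cabinet ready for unloading. First feel that its inner gate is really shut: press firmly down on the gate's top bar until it stands against its stop (it may have been left up a little or a lot) and keep that push for a good half second; then press the purge treadle down to its stop, hold it there for a full second and let it come back up. Only then swing the outer door wide open, about 75 degrees or more, and let go of it, with the inner gate still shut and the loose things around left where they are.

Things in the scene. Friction and masses are not known exactly. Their poses are not given: they have to be found in the camera images.
- passbox: Grey pass box fixed to the bench, 200 x 200 mm, pale frosted roof 200 mm up. Origin: bench level under its middle. Own x: along the outer door from free edge to hinge; own y: from outer door (wall at y -107 mm) to inner gate (upright steel plate, y +65 mm), throat and grey dust cabinet (400 mm high, y from +220 to +680, x -110 to +230 mm). Yaw -0.2 to 0.1 rad.
- gate (a joint): Height of the inner gate above its stop, m: 0 = shut, up to 0.040 = fully raised. The gate slides straight up and down and stays where it is left (friction; about 2 N extra pushes it down); once at its stop it does not yield. It starts anywhere from 0 to 0.034.
- gate_top (a point): Middle of the flat top face of the inner gate's black bar, 100 (passbox x) x 30 (passbox y) x 20 mm, on a stem over the pass box; moves up and down with the gate. Gate shut, it is 245 mm above the bench. It is pressed from above; a push of 8 to 15 N is plenty.
- treadle (a joint): Angle of the purge treadle, rad: 0 = up (rest), 0.24 = at its stop. It springs back when released.
- treadle_base: Dark base plate of the purge treadle, fixed to the bench, 170 x 110 mm, on the side of the outer door; origin on the bench under its middle. Own x points from the pedal's free end towards its hinge (the hinge is at x = +65 mm, 55 mm up; a metal valve block lies beyond it).
- treadle_pad (a point): Point to press: upper face of the steel pedal plate (80 mm wide, 130 mm long), middle of its rubber pad, 100 mm from the hinge, 63 mm above the bench at rest. Pressed here it needs about 3 N to start and 10 N at the stop, and goes down 24 mm.
- door (a joint): Angle of the outer door, rad: 0 = shut, grows as it opens, at most 1.7. Vertical hinge at door_hinge; opens counter-clockwise seen from above, the free edge moving away from the pass box (passbox -y). Stays where it is left (stiff: about 1.5 N at the post). Door 200 wide, 170 high, 12 mm thick.
- door_post (a point): Grip point of the outer door's handle: an upright round steel post, 16 mm thick, 50 mm out from the door's middle plane (36 mm of air behind it), top 225 mm up, on a bracket whose top is 139 mm up. Point on its axis, 195 mm above the bench, 170 mm along the door from the hinge. The post may turn in the fingers as the door swings.
- door_hinge (a point): Point on the outer door's vertical hinge axis, 195 mm above the bench.
- casting: Loose bystander: small aluminium bracket 70 x 50 x 62 mm inside the pass box. Origin under its middle.
- sanding_block: Loose bystander: cork sanding block 65 x 100 x 30 mm lying on the pass box's roof. Origin under its middle.
- can: Loose bystander: open steel can, 100 mm across, 140 mm high. Origin under its middle.
- jar: Loose bystander: glass jar 64 mm across, 90 mm high. Origin under its middle.
- wrench: Loose bystander: steel wrench lying on the bench.
- driver: Loose bystander: screwdriver with a wooden handle lying on the bench.
- offcut: Loose bystander: wood offcut 160 x 45 x 35 mm.
- pulley: Loose bystander: aluminium pulley 70 mm across, 40 mm high.
Things that resemble listed ones, but are neither listed nor needed, are in the scene too. What is shaped like the treadle_base but red is not meant.

How it is judged:
On the way, in this order (a step that is already met when the one before it is completed fails the run):
1. the inner gate is felt to be shut: pushed with over 4 N against its stop for 0.3 s, outer door still shut (contact force between the fingers and gate above 4 N and value of joint gate below 0.002 m and value of joint door below 0.05 rad), for 0.3 s.
2. the purge treadle is held at its stop (over 0.21 rad) for 0.7 s, outer door still shut (value of joint treadle above 0.21 rad and value of joint door below 0.05 rad), for 0.7 s.
3. the treadle is back up and the outer door open past 1.15 rad, inner gate shut (value of joint treadle below 0.03 rad and value of joint door above 1.15 rad and value of joint gate below 0.003 m), for 0.2 s.
At the end, for the whole second after the job is handed in: The outer door stands still, open by more than 1.15 rad (66 degrees), the inner gate is shut (less than 3 mm above its stop), the treadle is back up (under 0.03 rad), and no loose thing has been moved by more than 40 mm (all of step 3 and velocity of joint door between -0.05 and 0.05 rad/s); the robot touches nothing.
It fails at once if the outer door is open (over 0.08 rad) while the inner gate is not shut (over 4 mm) (value of joint door above 0.08 rad and value of joint gate above 0.004 m).
It fails at once if a loose bystander is moved by more than 40 mm (distance of any of casting, sanding_block, can, jar, wrench, driver, offcut, pulley from where it was at the start of the episode above 0.04 m).
It also fails if it takes over 67 s, if anything falls off the work surface, if the arm or the gripper's body presses on something with over 40 N, if the wrist force passes 120 N, or if a joint passes its speed limit or range.

## Working session

There is one attempt and no reset: what is moved stays moved. The work goes in short steps, Python scripts to look and compute and a tool call to move; the robot and the scene stay as the last step left them, time stands still between calls to the robot, and variables do not carry over. Pictures are saved under pics/ and viewed, and the job is handed in when it is done.

Besides the shell and the picture viewer there is one more tool, called after "Request:" as name(argument=value, ...) on one line, values as JSON. servo_tool: Moves the arm, as the interface text tells. Its arguments: {"type":"object","properties":{"series":{"type":"array"},"grip_force":{"type":"number"}},"required":["series"]}

```bash
mkdir -p pics; ls
python3 - <<'E'
from rig import state, capture, calibration, tips_ahead
import cv2
print(tips_ahead if not callable(tips_ahead) else tips_ahead())
s=state();print({k:(v if not hasattr(v,'tolist') else v.tolist()) for k,v in s.items()})
for n in ("scene","top","wrist"):
    print(n,calibration(n))
    cv2.imwrite(f"pics/{n}0.png",capture(n))
E
```

```text
pics
0.1822
{'clock': 0.0, 'joint_positions': [-1.3035862936503104, 0.33288089089575634, -0.06473335088289858, 1.4609463818038548, 0.021558676901663056, 1.3498907728665226, -0.08848496528481471], 'qvel': [4.497457787405237e-05, 0.00017258789834940998, -0.001054808133604058, -0.001366649853271049, 0.0010484512303818919, -7.911417918359288e-06, -0.0011180709772126052], 'tau': [-0.0008237934707722161, -62.32477426528931, 0.024244305677711964, -38.99111866950989, -0.06142313126474619, 0.03948716330341995, 0.00010857660754481913], 'position': [0.1785398110169607, 0.5988217099170794, 0.40394577202046167], 'tcp_rot': [-3.140160486617242, 1.5025093568876713e-05, 2.8518412059133253], 'ft_force': [0.33800350907422133, -0.3738300977951616, 0.11797258765531955], 'moment': [0.03659776854520894, -0.012405083956239057, -0.0004112753425131479], 'width': 0.08701092186447135}
scene {'camera_matrix': array([[516.14035342,   0.        , 283.0944844 ],
       [  0.        , 516.14035342, 216.49256054],
       [  0.        ,   0.        ,   1.        ]]), 'D': array([0.04230126, 0.        , 0.        , 0.
[... 428 characters left out ...]
0.15604449,  1.16125809]), 'attitude': array([-3.04614636,  0.03746468, -1.58559591])}
wrist {'camera_matrix': array([[336.24834748,   0.        , 277.19414795],
       [  0.        , 336.24834748, 210.55580101],
       [  0.        ,   0.        ,   1.        ]]), 'D': array([-0.05054487,  0.        ,  0.        ,  0.        ,  0.        ]), 'T_tool_cam': array([[ 9.37095387e-04, -9.59745816e-01, -2.80868458e-01,
         7.65622591e-02],
       [ 9.99999541e-01,  8.42896707e-04,  4.56186394e-04,
        -7.16051314e-04],
       [-2.01079885e-04, -2.80868756e-01,  9.59746165e-01,
         2.01984671e-02],
       [ 0.00000000e+00,  0.00000000e+00,  0.00000000e+00,
         1.00000000e+00]])}
```

View pics/scene0.png

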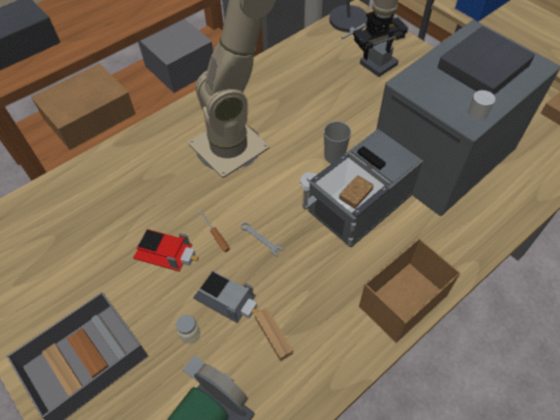

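View pics/top0.png

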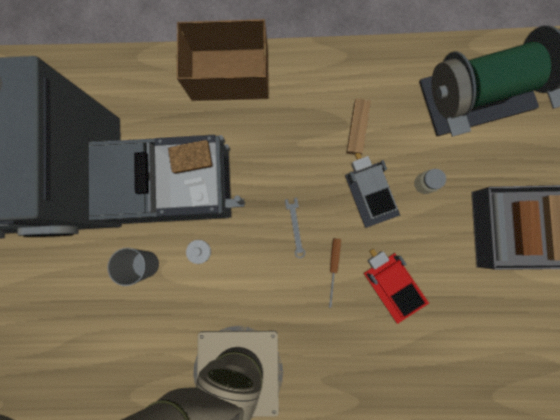

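View pics/wrist0.png

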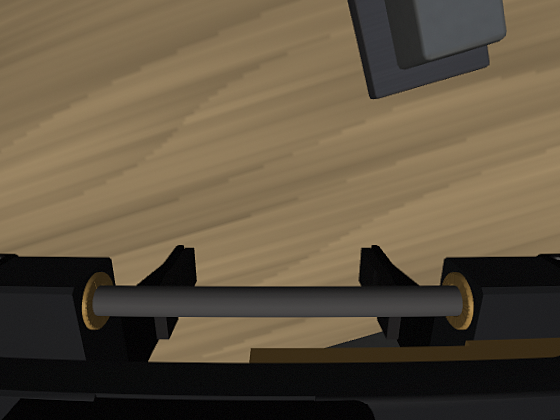

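```bash
cat > h.py <<'E'
import numpy as np, cv2, pickle
from scipy.spatial.transform import Rotation as R
from rig import state, capture, calibration
def campose(n,s=None):
    c=calibration(n)
    if n=="wrist":
        s=s or state()
        T=np.eye(4);T[:3,:3]=R.from_euler('xyz',s['tcp_rot']).as_matrix();T[:3,3]=s['position']
        T=T@c['T_tool_cam'];return c['camera_matrix'],c['D'],T[:3,:3],T[:3,3]
    return c['camera_matrix'],c['D'],R.from_euler('xyz',c['attitude']).as_matrix(),np.array(c['position'])
def rays(n,px,s=None):
    K,D,Rm,p=campose(n,s)
    u=cv2.undistortPoints(np.array(px,float).reshape(-1,1,2),K,D).reshape(-1,2)
    return p,np.c_[u,np.ones(len(u))]@Rm.T
def onz(n,px,z,s=None):
    p,d=rays(n,px,s); return p+d*((z-p[2])/d[:,2])[:,None]
def proj(n,P,s=None):
    K,D,Rm,p=campose(n,s)
    rv=cv2.Rodrigues(Rm.T)[0]
    return cv2.projectPoints(np.array(P,float).reshape(-1,1,3),rv,-Rm.T@p,K,D)[0].reshape(-1,2)
def tri(*obs): # (name,px,state)
    A=np.zeros((3,3));b=np.zeros(3);L=[]
    for n,px,s in obs:
        p,d=rays(n,[px],s);d=d[0]/np.linalg.norm(d[0]);M=np.eye(3)-np.outer(d,d);A+=M;b+=M@p;L.append((p,M))
    X=np.linalg.solve(A,b);return X,[float(np.linalg.norm(M@(X-p))) for p,M in L]
def crop(img,x0,y0,w,h,k,f):
    cv2.imwrite(f,cv2.resize(img[y0:y0+h,x0:x0+w],None,fx=k,fy=k,interpolation=cv2.INTER_CUBIC))
E
python3 - <<'E'
from h import *
s=cv2.imread('pics/scene0.png');t=cv2.imread('pics/top0.png')
crop(t,80,110,180,140,4,'pics/tbox.png')
crop(s,290,120,150,130,5,'pics/sbox.png')
crop(t,320,140,130,110,5,'pics/ttr.png')
crop(s,180,260,120,95,6,'pics/str.png')
E
```

```text
(no output)
```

View pics/tbox.png

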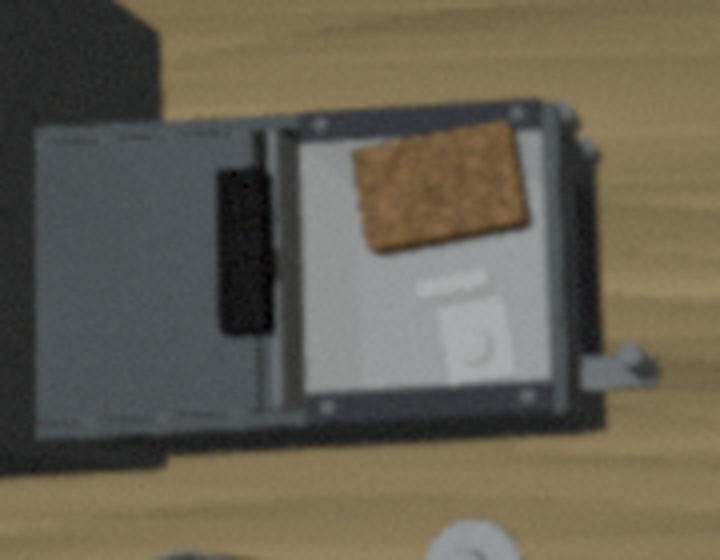

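View pics/sbox.png

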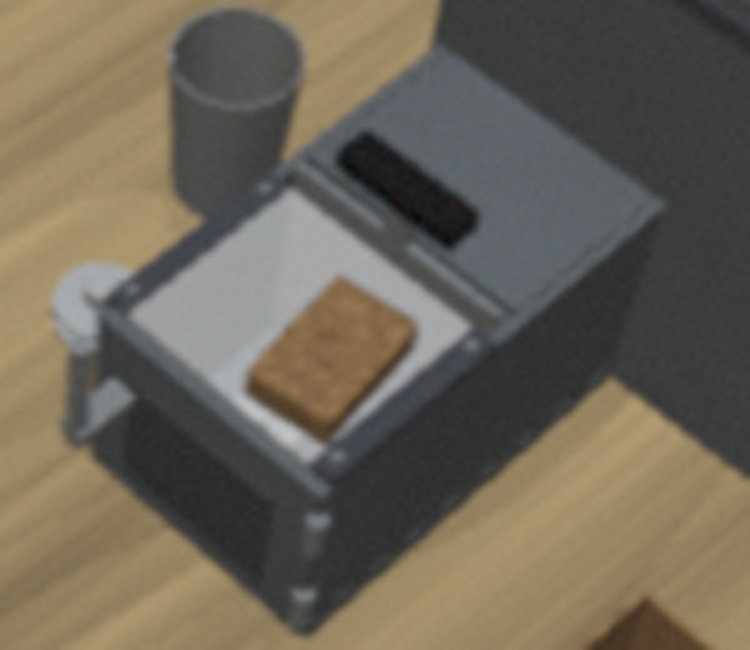

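View pics/ttr.png

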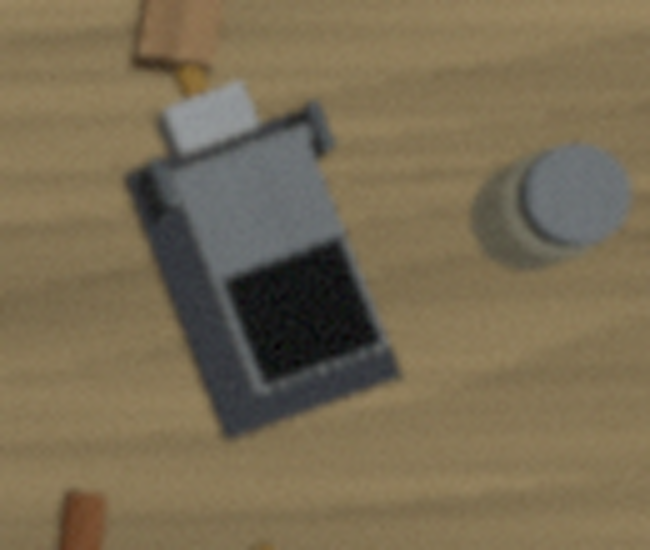

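View pics/str.png

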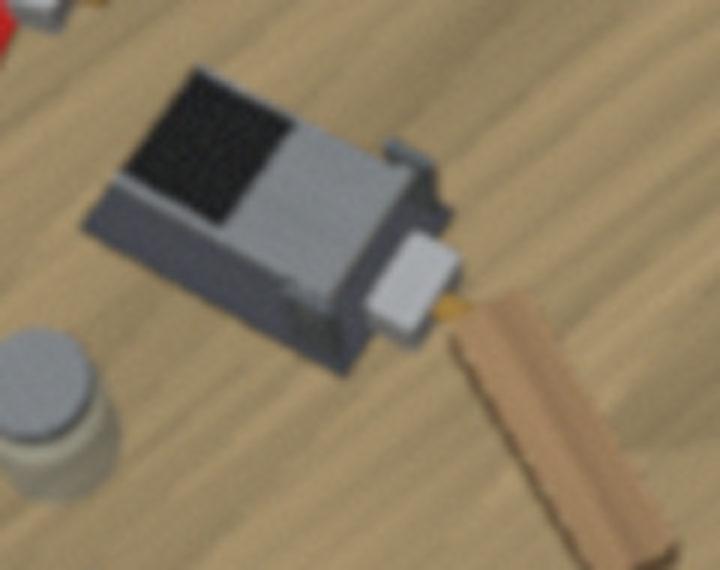

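Run:
```python
from h import *
T=lambda u,v,x0,y0,k:((u+.5)/k-.5+x0,(v+.5)/k-.5+y0)
t=cv2.imread('pics/top0.png');s=cv2.imread('pics/scene0.png')
tb=lambda u,v:T(u,v,80,110,4); sb=lambda u,v:T(u,v,290,120,5); tt=lambda u,v:T(u,v,320,140,5); st=lambda u,v:T(u,v,180,260,6)
def blob(img,x0,y0,x1,y1,thr):
    m=(img[y0:y1,x0:x1].max(2)<thr).astype(np.uint8)
    n,l,S,c=cv2.connectedComponentsWithStats(m)
    i=1+np.argmax(S[1:,4]);pts=np.argwhere(l==i)[:,::-1].astype(np.float32)
    r=cv2.minAreaRect(pts);print(S[i],c[i]+[x0,y0],r, cv2.boxPoints(r)+[x0,y0]);return c[i]+[x0,y0]
bt=blob(t,128,145,152,200,32);bs=blob(s,350,140,390,175,36)
pt=blob(t,362,185,400,220,32);ps=blob(s,195,265,235,300,36)
print('bar',tri(('top',bt,None),('scene',bs,None)))
print('pad',tri(('top',pt,None),('scene',ps,None)))
print('posttop',tri(('top',tb(632,355),None),('scene',sb(80,348),None)))
print('lid near corners (roof z .2)')
# roof frosted corners etc
for n,a,b in [('hinge-door corner top',tb(560,112),sb(330,480)),('free door corner',tb(563,405),sb(105,312)),
   ('bolt far-door',tb(516,115),sb(337,457)),('bolt near-door',tb(528,397),sb(131,289)),('bolt far gate',tb(320,125),sb(472,344)),('bolt near gate',tb(327,407),sb(266,187))]:
    print(n,tri(('top',a,None),('scene',b,None)))
for n,a,b in [('base corner',tt(228,435),st(200,65)),('base c2',tt(400,375),st(85,225)),('base c3',tt(128,178),st(450,212))]:
    print(n,onz('top',[a],.01),onz('scene',[b],.01))
for q in [(228,278),(342,240),(381,345),(266,382)]: print('pad corners z.063',onz('top',[tt(*q)],.063))
for q in [(264,392),(383,345),(175,165),(300,120)]: print('plate corners z.063',onz('top',[tt(*q)],.063))
```

```text
[  7   6  14  43 514] [141.04280156 172.62840467] ((13.5, 27.0), (42.0, 13.0), 90.0) [[135. 151.]
 [148. 151.]
 [148. 193.]
 [135. 193.]]
[  8   7  27  22 227] [371.08810573 157.72246696] ((20.75946044921875, 17.64324378967285), (28.45280647277832, 8.381446838378906), 36.02737808227539) [[356.78919125 152.66486359]
 [361.71892071 145.88648605]
 [384.7297287  162.62162399]
 [379.79999924 169.40000153]]
[  5   4  28  26 458] [379.97598253 201.96724891] ((18.14706039428711, 16.911762237548828), (20.51651954650879, 22.938140869140625), 70.34617614746094) [[365.89592981 196.10859489]
 [387.49773788 188.39366341]
 [394.39818954 207.71492958]
 [372.7963829  215.42986107]]
[  8   9  24  22 185] [213.73513514 284.56216216] ((19.11538314819336, 19.076921463012695), (16.363656997680664, 18.859806060791016), 33.6900634765625) [[202.07692194 287.38461304]
 [212.53845787 271.692307  ]
 [226.15384483 280.76922989]
 [215.69230843 296.46153641]]
bar (array([0.53868227, 0.19659474, 0.25011253]), [0.00032910032275310764, 0.0003291003227532098])
pad (array([ 0.47761466, -0.41318749,  0.05702975]), [0.00
[... 877 characters left out ...]
0.01      ]] [[ 0.41137003 -0.37558811  0.01      ]]
base c2 [[ 0.44472607 -0.47868105  0.01      ]] [[ 0.44841385 -0.47869191  0.01      ]]
base c3 [[ 0.56498679 -0.32471481  0.01      ]] [[ 0.57052447 -0.32724411  0.01      ]]
pad corners z.063 [[ 0.49728309 -0.37102174  0.063     ]]
pad corners z.063 [[ 0.51753624 -0.43516121  0.063     ]]
pad corners z.063 [[ 0.45784087 -0.45415151  0.063     ]]
pad corners z.063 [[ 0.43819943 -0.38990396  0.063     ]]
plate corners z.063 [[ 0.43260941 -0.38858071  0.063     ]]
plate corners z.063 [[ 0.45782079 -0.4552505   0.063     ]]
plate corners z.063 [[ 0.5624314  -0.34361041  0.063     ]]
plate corners z.063 [[ 0.58660132 -0.41452402  0.063     ]]
```

Request:
servo_tool(series=[[0, 0, 0, -3, 8.9], [0, 0, 0, -3, 8.9], [0, 0, 0, -3, 8.9], [0, 0, 0, -3, 8.9], [0, 0, 0, -3, 8.9], [0, 0, 0, -3, 8.9], [0, 0, 0, 0, 8.9], [0, 0, 0, 0, 8.9]], grip_force=20)

```text
clock: 1.15
position: [0.1786, 0.599, 0.5848]
tcp_rot: [3.142, -0.0, 1.604]
ft_force: [0.4, -0.4, 0.1]
width: 0.0149
```

Request:
servo_tool(series=[[0, -4.1, 3.4, 0, 0], [0, -4.1, 3.4, 0, 0], [0, -4.1, 3.4, 0, 0], [0, -4.1, 3.4, 0, 0], [0, -4.1, 3.4, 0, 0], [0, -4.1, 3.4, 0, 0], [0, -4.1, 3.4, 0, 0], [0, -4.1, 3.4, 0, 0]])

```text
clock: 2.15
position: [0.4638, 0.2801, 0.5847]
tcp_rot: [-3.141, -0.0, 1.609]
ft_force: [-0.2, 0.6, -0.4]
width: 0.0002
```

Run:
```python
from h import *
s=state();pickle.dump(s,open('w1.pkl','wb'))
cv2.imwrite("pics/w1.png",capture("wrist"))
print(proj('wrist',[[.539,.197,.25],[.4765,-.030,.22]],s))
```

```text
[[346.11093789 275.68295767]
 [277.24043205 416.66857267]]
```

View pics/w1.png

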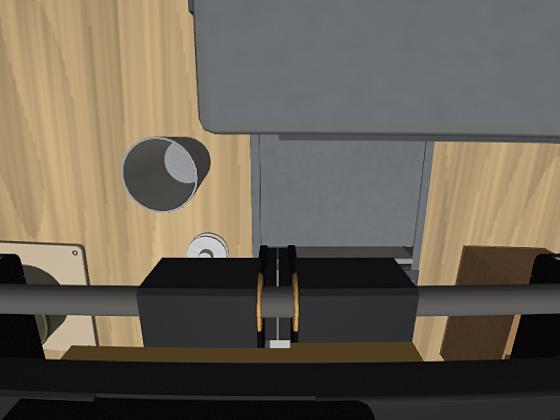

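Request:
servo_tool(series=[[0, -4.3, 3.6, 0, 0], [0, -4.3, 3.6, 2, 0], [0, 0, 0, 4, 0], [0, 0, 0, 2, 0], [0, 0, 0, 1, 0], [0, 0, 0, 0, 0]])

```text
clock: 2.95
position: [0.5381, 0.1987, 0.4946]
tcp_rot: [-3.141, 0.0, 1.609]
ft_force: [0.4, 0.0, 1.1]
width: 0.0006
```

Run:
```python
from h import *
crop(capture("top"),80,110,180,140,4,'pics/t2.png')
crop(capture("scene"),290,80,180,150,5,'pics/s2.png')
```

```text
(no output)
```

View pics/s2.png

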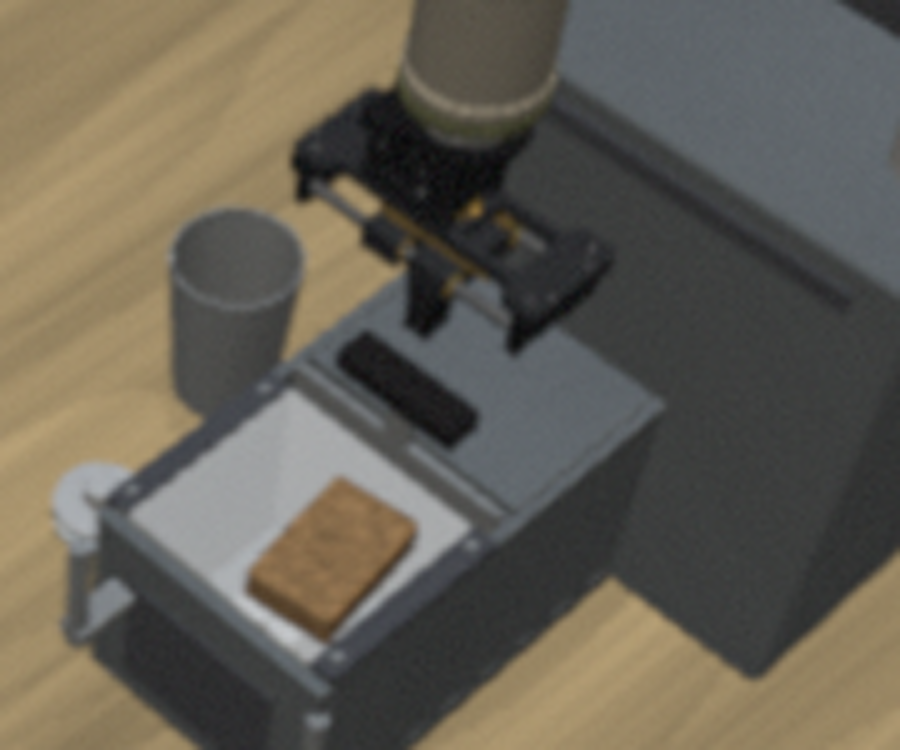

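The scene crop shows the closed tips (about 430,330) above the black bar (410,385), clear of the block, can and cabinet. Now I'll descend.

Request:
servo_tool(series=[[0, 0, 0, 1.5, 0], [0, 0, 0, 1, 0], [0, 0, 0, 0.5, 0], [0, 0, 0, 0.5, 0], [0, 0, 0, 0.3, 0], [0, 0, 0, 0.3, 0], [0, 0, 0, 0, 0]])

```text
clock: 3.92
position: [0.5382, 0.1985, 0.4536]
tcp_rot: [-3.141, -0.0, 1.609]
ft_force: [-0.5, 0.8, -0.1]
width: 0.0006
```

Tips are at 0.271, still free. I'll continue in small steps.

Request:
servo_tool(series=[[0, 0, 0, 0.4, 0], [0, 0, 0, 0.4, 0], [0, 0, 0, 0.4, 0], [0, 0, 0, 0.3, 0], [0, 0, 0, 0.3, 0], [0, 0, 0, 0, 0]])

```text
clock: 4.68
position: [0.5381, 0.1984, 0.4353]
tcp_rot: [-3.141, 0.0, 1.609]
ft_force: [-0.3, 0.2, -0.3]
width: 0.0005
```

Request:
servo_tool(series=[[0, 0, 0, 0.2, 0], [0, 0, 0, 0.2, 0], [0, 0, 0, 0.2, 0], [0, 0, 0, 0.2, 0], [0, 0, 0, 0, 0]])

```text
clock: 5.3
position: [0.5382, 0.1984, 0.4277]
tcp_rot: [-3.142, -0.0, 1.609]
ft_force: [-0.8, -2.1, 3.2]
width: 0.0002
```

Request:
servo_tool(series=[[0, 0, 0, 0.1, 0], [0, 0, 0, 0.1, 0], [0, 0, 0, 0, 0]])

```text
clock: 5.68
position: [0.5381, 0.1982, 0.4276]
tcp_rot: [3.141, -0.001, 1.609]
ft_force: [-7.4, -2.5, 17.0]
width: 0.0002
```

Request:
servo_tool(series=[[0, 0, 0, 0, 0], [0, 0, 0, 0, 0], [0, 0, 0, 0, 0], [0, 0, 0, 0, 0], [0, 0, 0, 0, 0], [0, 0, 0, 0, 0]])

```text
clock: 6.42
position: [0.5381, 0.1982, 0.4276]
tcp_rot: [3.141, -0.001, 1.609]
ft_force: [-8.0, -3.1, 15.9]
width: 0.0006
```

Request:
servo_tool(series=[[0, 0, 0, -1, 0], [0, 0, 0, -4, 0], [0, 0, 0, -5, 0], [0, -5, -0.7, 0, 0], [0, -5, -0.7, 0, 0], [0, -5, -0.7, 0, 0], [0, -5, -0.7, 0, 0], [0, -5, -0.7, 0, 0], [0, -5, -0.7, 0, 0], [0, -5, -0.7, 0, 0]])

```text
clock: 7.68
position: [0.5023, -0.1548, 0.5258]
tcp_rot: [3.141, -0.0, 1.609]
ft_force: [0.6, -0.9, 0.4]
width: 0.0004
```

Request:
servo_tool(series=[[0, -5, -0.7, 0, 0], [0, -5, -0.7, 0, 0], [0, -5, -0.7, 0, 0], [0, -5, -0.7, 0, 0], [0, -5, -0.7, 0, 0], [0, -5, -0.7, 0, 0], [0, 0, 0, 0, 0]])

```text
clock: 8.55
position: [0.4699, -0.4586, 0.5245]
tcp_rot: [-3.138, 0.001, 1.602]
ft_force: [-0.4, 0.5, -0.3]
width: 0.0004
```

Run:
```python
from h import *
t=capture("top");s=capture('scene')
cv2.imwrite('pics/t3.png',t);cv2.imwrite('pics/s3.png',s)
crop(s,290,120,150,130,5,'pics/s3b.png')
st=state();print(st['position'],st['tcp_rot'],st['joint_positions'])
```

```text
[ 0.47214736 -0.45499811  0.52523304] [-3.14078506e+00 -7.93494154e-05  1.60803558e+00] [ 0.12342632  0.47897397  0.90010138  1.19265244 -0.36948911  1.63279456
  0.97818201]
```

View pics/s3.png

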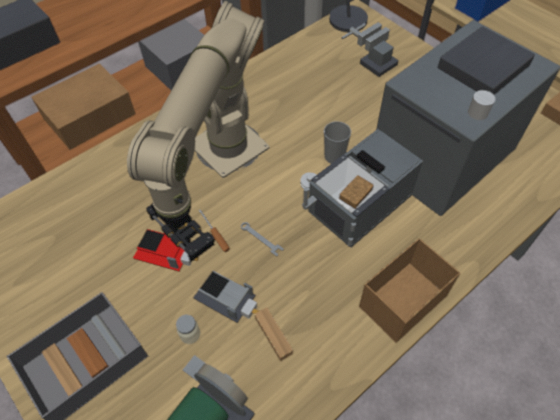

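View pics/s3b.png

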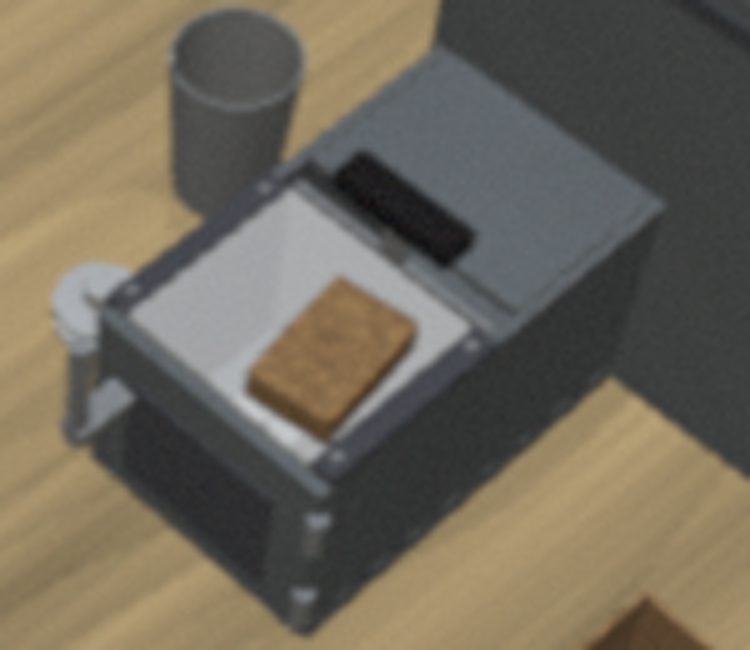

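The bar now sits about 5 px lower than at the start, so the gate was up and is now shut. There are two treadle lookalikes in the scene view: red at (163,250), excluded by its colour, and dark grey at (226,296), which is the one meant and was confirmed in the earlier crop. I overshot by 4 cm in y, so I'll correct that and descend.

Request:
servo_tool(series=[[0, 4.2, 0.75, 0, 0], [0, 0, 0, 5, 0], [0, 0, 0, 5, 0], [0, 0, 0, 5, 0], [0, 0, 0, 5, 0], [0, 0, 0, 4, 0], [0, 0, 0, 0, 0], [0, 0, 0, 0, 0]])

```text
clock: 9.65
position: [0.479, -0.412, 0.2877]
tcp_rot: [3.14, 0.001, 1.611]
ft_force: [-0.6, 0.3, -0.2]
width: 0.0006
```

Run:
```python
from h import *
t=capture("top");s=capture('scene')
crop(t,320,140,130,110,5,'pics/t4.png')
crop(s,160,200,140,140,5,'pics/s4.png')
st=state();print(st['position'],st['tcp_rot'])
```

```text
[ 0.47871998 -0.41247963  0.28800185] [3.13881693e+00 1.64014164e-03 1.60978367e+00]
```

View pics/s4.png

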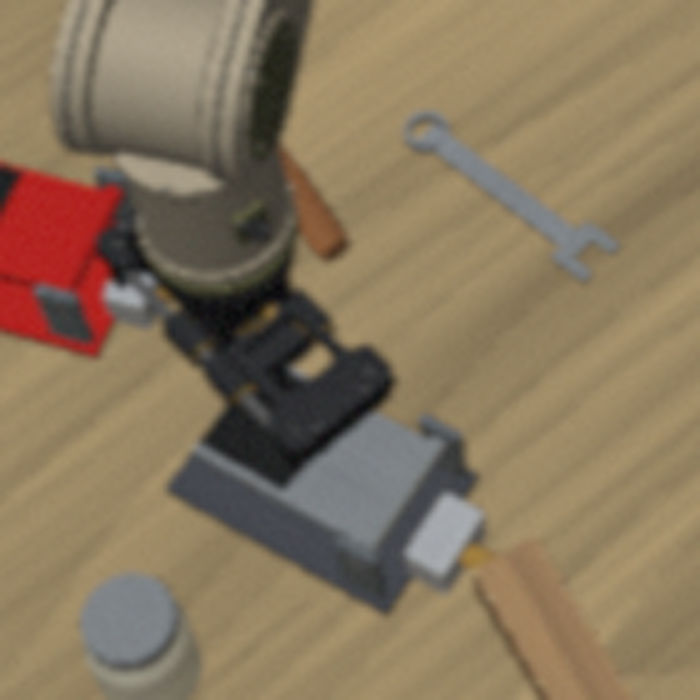

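Request:
servo_tool(series=[[0, 0, 0, 2, 0], [0, 0, 0, 1.5, 0], [0, 0, 0, 0.7, 0], [0, 0, 0, 0.6, 0], [0, 0, 0, 0.6, 0], [0, 0, 0, 0.5, 0], [0, 0, 0, 0.4, 0], [0, 0, 0, 0, 0]])

```text
clock: 10.75
position: [0.4783, -0.4124, 0.2242]
tcp_rot: [3.14, -0.001, 1.609]
ft_force: [-5.0, 8.1, 16.2]
width: 0.0004
```

Request:
servo_tool(series=[[0, 0, 0, 0.2, 0], [0, 0, 0, 0, 0]])

```text
clock: 11.0
position: [0.4783, -0.4125, 0.2235]
tcp_rot: [3.139, -0.001, 1.609]
ft_force: [-8.2, 10.9, 30.7]
width: 0.0006
```

Run:
```python
from h import *
t=capture("top");s=capture('scene')
crop(t,320,140,130,110,5,'pics/t5.png')
crop(s,160,200,140,140,5,'pics/s5.png')
st=state();print(st['position'],st['ft_force'])
```

```text
[ 0.47829217 -0.41252223  0.22352214] [-8.58427691 11.43424286 30.49727396]
```

View pics/s5.png

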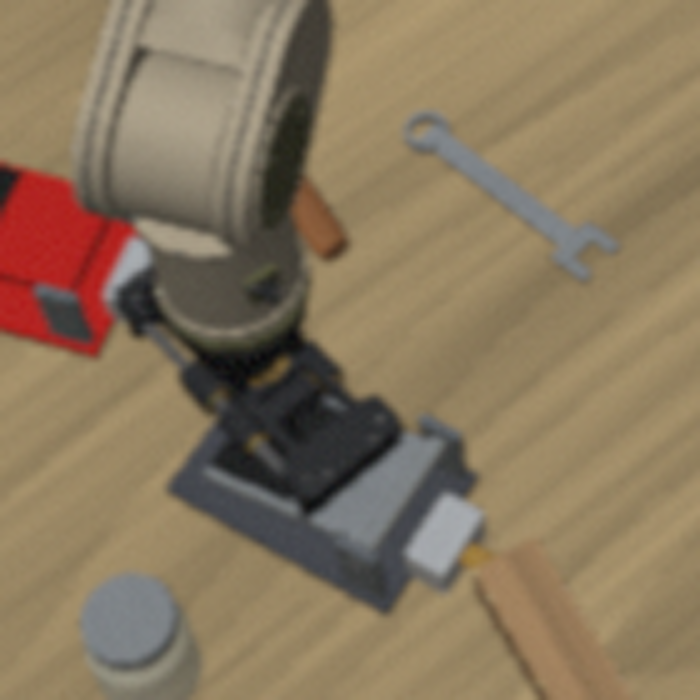

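Request:
servo_tool(series=[[0, 0, 0, 0, 0], [0, 0, 0, 0, 0], [0, 0, 0, 0, 0], [0, 0, 0, 0, 0], [0, 0, 0, 0, 0], [0, 0, 0, 0, 0], [0, 0, 0, 0, 0], [0, 0, 0, 0, 0], [0, 0, 0, 0, 0]])

```text
clock: 12.22
position: [0.4783, -0.4125, 0.2235]
tcp_rot: [3.139, -0.001, 1.609]
ft_force: [-8.1, 11.0, 29.4]
width: 0.0005
```

Run:
```python
from h import *
# expected pose of pedal plate's free corners: measured rest vs pressed
st=state();print(st['position'],st['ft_force'])
t=cv2.imread('pics/t5.png');cv2.imwrite('pics/t5c.png',t)
```

```text
[ 0.4782998  -0.41250527  0.22351488] [-8.10513307 10.97192186 29.44488011]
```

View pics/t5c.png

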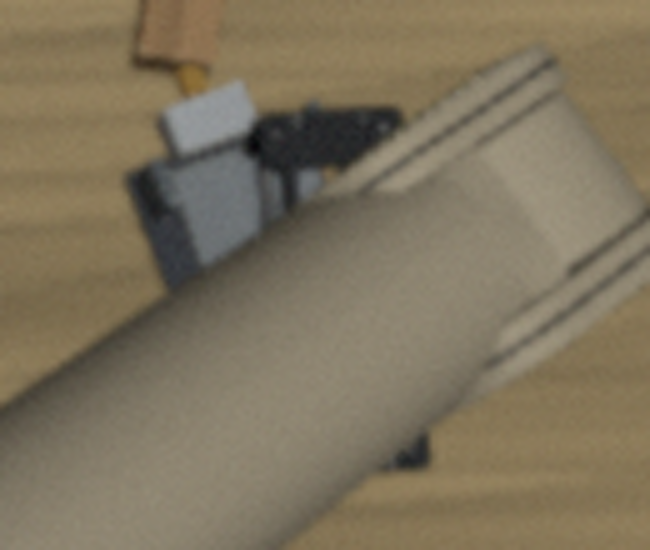

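Run:
```python
from h import *
c=np.array([.4578,-.4553,.063])
for th in (0,.15,.2,.24):
    r=.125; d=np.array([np.cos(.333),np.sin(.333)])
    P=np.r_[c[:2]+d*r*(1-np.cos(th)),.063-r*np.sin(th)]
    print(th,(proj('scene',[P])[0]-[160,200])*5)
```

```text
0 [195.15588357 437.08450501]
0.15 [201.29601902 451.14278763]
0.2 [204.10433648 456.16677501]
0.24 [206.61447353 460.29307897]
```

Run:
```python
from h import *
s=cv2.imread('pics/s5.png')
a=s[400:540,150:340];b=cv2.imread('pics/s4.png')[400:540,150:340]
cv2.imwrite('pics/cmp.png',cv2.resize(np.hstack([b,a]),None,fx=2,fy=2))
```

```text
(no output)
```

View pics/cmp.png

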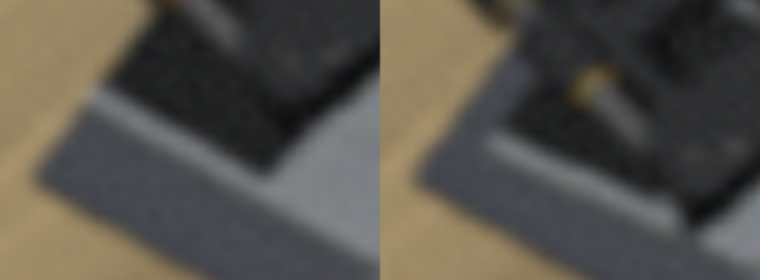

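Request:
servo_tool(series=[[0, 0, 0, -1, 0], [0, 0, 0, -2, 0], [0, 0, 0, -3, 0], [0, 0, 0, -5, 0], [0, 0, 0, -5, 0], [0, 0, 0, -5, 0], [0.5, 0, 0, -5, 0], [0.8, 4, 0.1, 0, 0], [0.8, 5, 0.2, 0, 0], [0.8, 5, 0.2, 0, 0]])

```text
clock: 13.48
position: [0.4775, -0.2711, 0.4811]
tcp_rot: [3.141, 0.0, 1.608]
ft_force: [0.1, 0.8, 0.9]
width: 0.0321
```

Request:
servo_tool(series=[[0.8, 5, 0.2, 0, 0], [0.8, 5, 0.2, 0, 0], [0.8, 5, 0.2, 0, 0], [0.8, 5, 0.2, 0, 0], [0.8, 4, 0.1, 0, 0], [0.8, 0, 0, 0, 0], [0.8, 0, 0, 0, 0]])

```text
clock: 14.35
position: [0.4775, -0.0331, 0.4811]
tcp_rot: [3.141, -0.0, 1.608]
ft_force: [0.0, -0.4, 0.7]
width: 0.0694
```

Run:
```python
from h import *
s=state();pickle.dump(s,open('w2.pkl','wb'))
cv2.imwrite("pics/w2.png",capture("wrist"));S=capture('scene');cv2.imwrite('pics/s6.png',S);cv2.imwrite('pics/t6.png',capture('top'))
print(s['position'],s['tcp_rot'],proj('wrist',[[.4765,-.030,.225]],s))
```

```text
[ 0.47748315 -0.03308014  0.48106634] [ 3.14082908e+00 -4.15018002e-05  1.60807832e+00] [[275.27824479 215.99068418]]
```

View pics/w2.png

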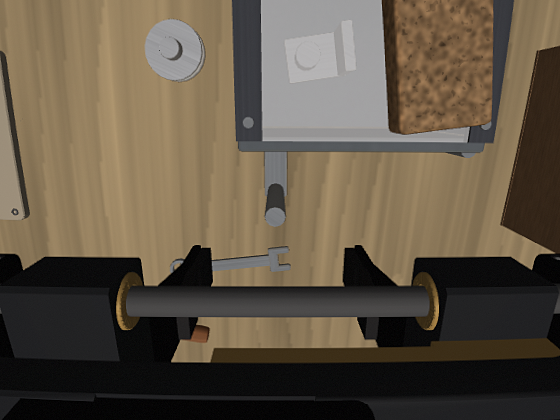

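View pics/s6.png

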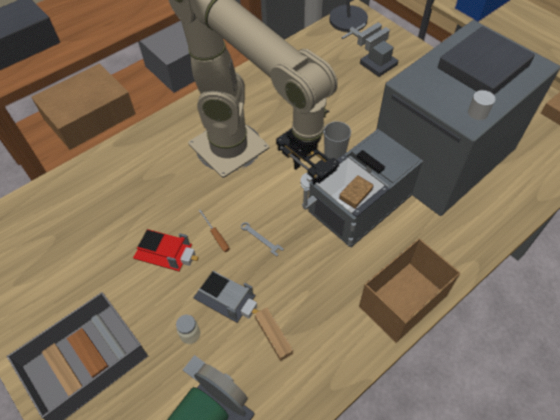

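Wrist view: the post top is at (275,217), within a pixel of the prediction. The treadle is back up, and wrench, jar, offcut and block are undisturbed. I'll lower onto the post.

Request:
servo_tool(series=[[0.8, 0.3, -0.1, 3, 0], [0.8, 0, 0, 3, 0], [0.8, 0, 0, 3, 0], [0.8, 0, 0, 2, 0], [0.8, 0, 0, 1.2, 0], [0.8, 0, 0, 0, 0]])

```text
clock: 15.25
position: [0.4763, -0.0295, 0.3584]
tcp_rot: [-3.141, 0.0, 1.608]
ft_force: [0.0, 0.3, 0.1]
width: 0.0694
```

Run:
```python
from h import *
s=state();S=capture('scene');crop(S,260,110,150,130,5,'pics/s7.png')
cv2.imwrite("pics/w3.png",capture("wrist"))
print(s['position'],s['tcp_rot'],s['ft_force'])
```

```text
[ 0.47630093 -0.02954182  0.35844151] [-3.14074284e+00  3.54270506e-04  1.60820717e+00] [0.02397302 0.2881729  0.14345793]
```

View pics/s7.png

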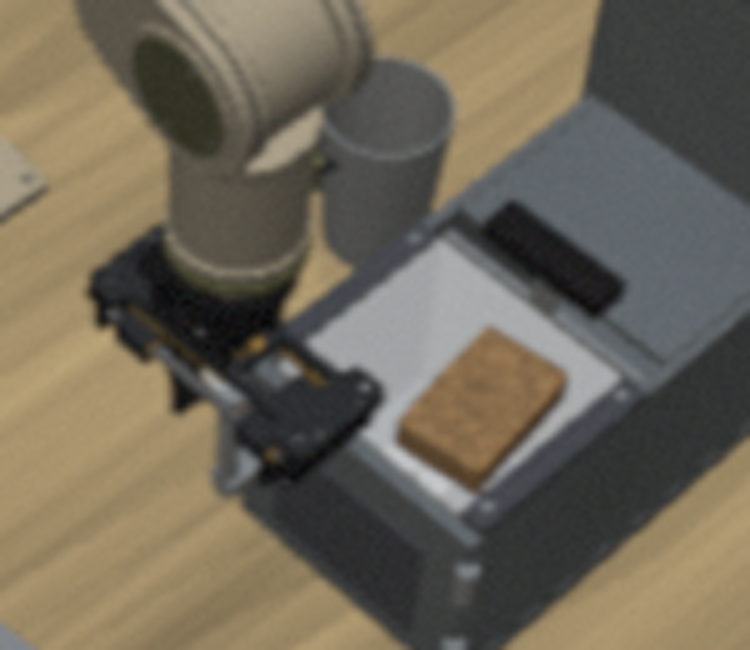

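View pics/w3.png

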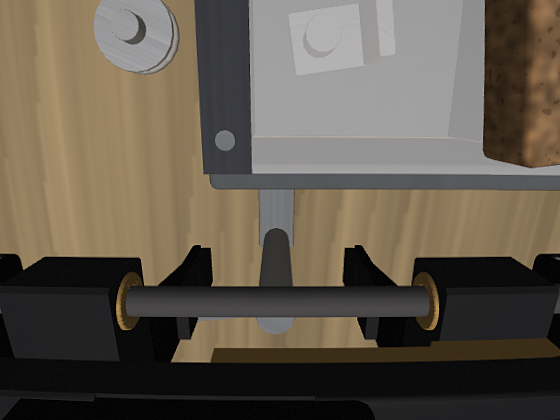

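Request:
servo_tool(series=[[0, 0, 0, 0, 0], [0, 0, 0, 0, 0], [0, 0, 0, 0, 0], [0, 0, 0, 0, 0], [0, 0, 0, 0, 0], [0, 0, 0, 0, 0], [0, 0, 0, 0, 0]], grip_force=20)

```text
clock: 16.23
position: [0.476, -0.0292, 0.3586]
tcp_rot: [-3.14, -0.0, 1.609]
ft_force: [-5.5, -1.1, 2.9]
width: 0.0156
```

Request:
servo_tool(series=[[0, -0.6, 0.2, 0, -2], [0, -0.9, 0.3, 0, -3], [0, -1.18, 0.4, 0, -4], [0, 0, 0, 0, 0]])

```text
clock: 16.73
position: [0.4875, -0.0561, 0.3587]
tcp_rot: [-3.14, 0.001, 1.764]
ft_force: [-6.3, -3.4, 4.6]
width: 0.0156
```

Run:
```python
from h import *
s=state();print(s['joint_positions'],s['moment'],s['ft_force'])
```

```text
[-0.66771559  0.05736798  0.7215097   1.90109361 -0.03958198  1.19869967
  0.26095126] [-0.84062342  1.14625561  0.14017634] [-6.2570598  -3.43709443  4.59268442]
```

Request:
servo_tool(series=[[0, -1.46, 0.5, 0, -5], [0, -1.46, 0.5, 0, -5], [0, -1.46, 0.5, 0, -5], [0, -1.46, 0.5, 0, -5], [0, 0, 0, 0, 0]])

```text
clock: 17.35
position: [0.5252, -0.1047, 0.3587]
tcp_rot: [-3.14, 0.001, 2.112]
ft_force: [-4.8, -5.6, 3.0]
width: 0.0155
```

Run:
```python
from h import *
s=state();print(s['joint_positions'],s['ft_force'])
H=np.array([.6445,.0265]);p=np.array(s['position'][:2])-H
print(np.linalg.norm(p), np.degrees(np.arctan2(p[1],p[0])-np.arctan2(-.0565,-.168)))
crop(capture('scene'),220,90,220,170,3.5,'pics/s8.png')
```

```text
[-0.54932218  0.19108806  0.74505056  1.79421305 -0.13619989  1.2093274
  0.77641933] [-4.82292475 -5.56677217  2.99271402]
0.1772870772392792 29.13715710314282
```

View pics/s8.png

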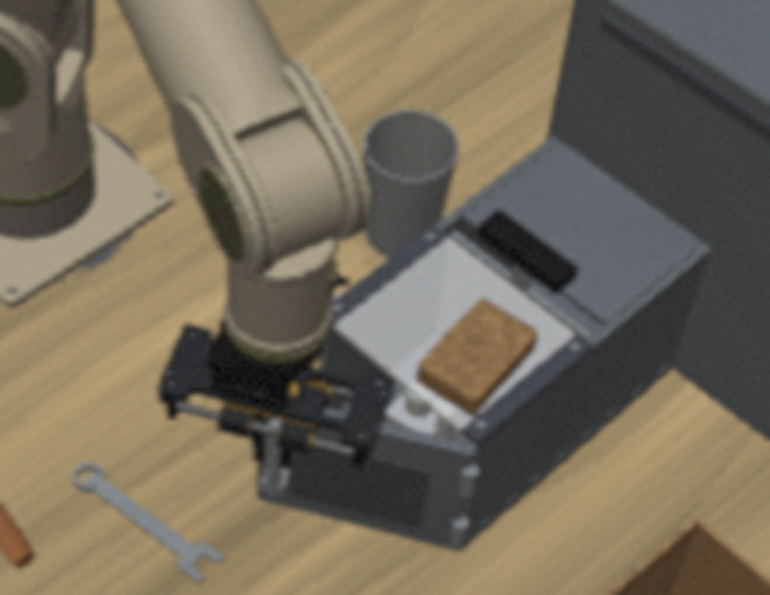

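The door follows the arc (29°) with low forces. I'll continue.

Request:
servo_tool(series=[[0, -1.46, 0.5, 0, -5], [0, -1.46, 0.5, 0, -5], [0, -1.46, 0.5, 0, -5], [0, -1.46, 0.5, 0, -5], [0, -1.46, 0.5, 0, -5], [0, 0, 0, 0, 0]])

```text
clock: 18.15
position: [0.5918, -0.1425, 0.3587]
tcp_rot: [-3.14, 0.001, 2.549]
ft_force: [-0.7, -5.2, 1.8]
width: 0.0152
```

Request:
servo_tool(series=[[0, -1.46, 0.5, 0, -5], [0, -1.46, 0.5, 0, -5], [0, -1.46, 0.5, 0, -5], [0, -1.46, 0.5, 0, -5], [0, -1.46, 0.5, 0, -5], [0, -1.46, 0.5, 0, -5], [0, 0, 0, 0, 0], [0, 0, 0, 0, 0]])

```text
clock: 19.15
position: [0.6832, -0.1459, 0.3588]
tcp_rot: [-3.14, 0.001, 3.071]
ft_force: [1.2, -5.0, -1.1]
width: 0.0156
```

Run:
```python
from h import *
s=state();print(s['joint_positions'],s['ft_force'])
H=np.array([.6445,.0265]);p=np.array(s['position'][:2])-H
print(np.linalg.norm(p), np.degrees(np.arctan2(p[1],p[0])-np.arctan2(-.0565,-.168)))
crop(capture('scene'),220,90,220,170,3.5,'pics/s9.png')
```

```text
[-0.21738618  0.56217279  0.54698861  1.32565985 -0.2879718   1.33047173
  1.82879759] [ 1.15667816 -4.95836101 -1.13689058]
0.17663839043347665 84.0556864397096
```

View pics/s9.png

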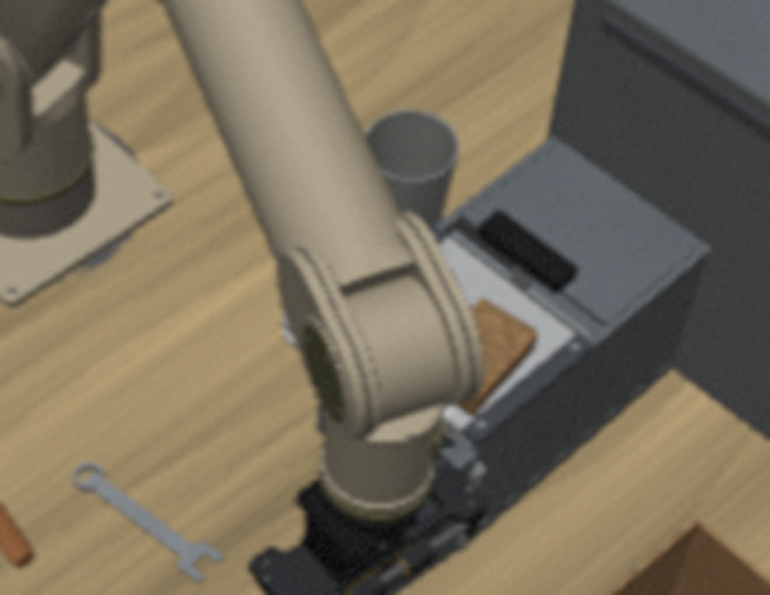

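Request:
servo_tool(series=[[0.6, 0, 0, 0, 0], [0.6, 0, 0, 0, 0], [0.6, 0, 0, 0, 0], [0.6, 0, 0, 0, 0], [0.6, 0, 0, 0, 0], [0.6, 0, 0, -1, 0], [0.6, 0, 0, -3, 0], [0.6, 0, 0, -4, 0], [0.6, 0, 0, -5, 0], [0.6, 0, 0, -5, 0]])

```text
clock: 20.45
position: [0.6826, -0.1457, 0.5413]
tcp_rot: [-3.141, 0.001, 3.075]
ft_force: [0.8, -1.8, 0.3]
width: 0.0525
```

Run:
```python
from h import *
s=state();print(s['position'],s['tcp_rot'],s['ft_force'],s['width'])
```

```text
[ 0.68259016 -0.14565325  0.5412883 ] [-3.14144052e+00  8.73880487e-04  3.07502735e+00] [ 0.83736432 -1.8330323   0.25949986] 0.052456054775478766
```

Request:
servo_tool(series=[[0.6, 4, 0, 0, 0], [0.6, 5, 0, 0, 0], [0.6, 5, 0, 0, 0], [0.6, 5, 3, 0, 0], [0.6, 2, 4, 0, 0], [0.6, 0, 4, 0, 0], [0.6, 0, 0, 0, 0], [0.6, 0, 0, 0, 0]])

```text
clock: 21.45
position: [0.4807, -0.0228, 0.5393]
tcp_rot: [3.142, 0.001, 3.074]
ft_force: [-0.2, -0.7, -0.3]
width: 0.0524
```

Run:
```python
from h import *
cv2.imwrite('pics/s10.png',capture('scene'));cv2.imwrite('pics/t10.png',capture('top'))
print(state()['position'])
```

```text
[ 0.48082748 -0.02329701  0.53903206]
```

View pics/s10.png

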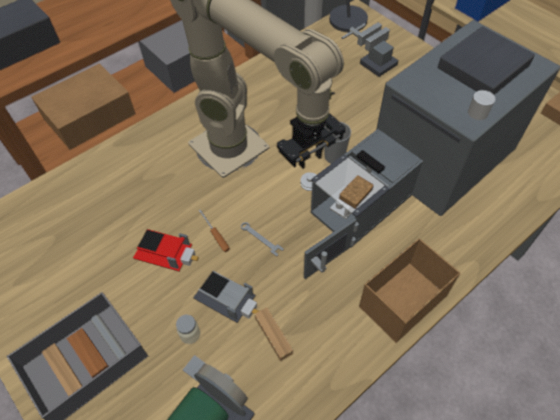

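View pics/t10.png

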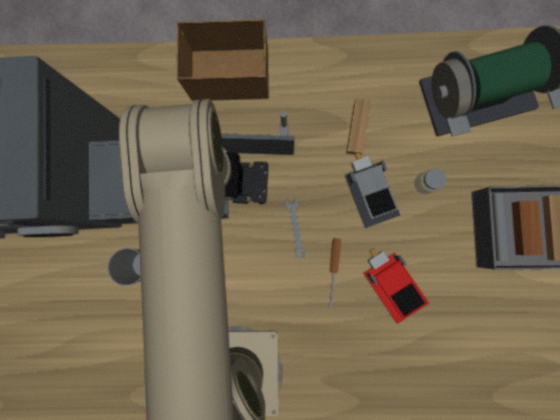

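Scene: the door is wide open (about 325,245), the gate bar is down (371,160), the treadle is up (226,296), and the loose things are where they were. I'll hand in.

Run:
```python
from h import *
a=cv2.imread('pics/s3.png');b=cv2.imread('pics/s10.png')
for n,(x0,y0,x1,y1) in {'bar':(352,140,392,178),'wrench/driver':(195,205,290,260),'treadle+offcut+jar':(170,265,300,360),'block':(335,172,378,210)}.items():
    d=cv2.absdiff(a[y0:y1,x0:x1],b[y0:y1,x0:x1]).max(2);print(n,(d>40).sum())
from rig import close_job
print(close_job())
```

```text
bar 0
wrench/driver 423
treadle+offcut+jar 0
block 29
the job is handed in; nothing more can be done
None
```

The pass box is ready for unloading and the job is handed in at about 21.5 s of the 67 s allowed. No verdict came back, so what follows rests on my own measurements.

- **Gate:** The gate had been left up a little. I pressed the bar down until it no longer yielded, at 245 mm, which matches the shut height. I held about 16 N there for roughly 0.7 s.
- **Treadle:** I pressed the dark treadle, not the red one, to its stop and held it for about 1.4 s. The free corner of the pedal had moved to about where 0.24 rad puts it. The force was about 30 N, more than the 10 N needed. I then let it come back up.
- **Door:** I swung the door by its post to about 84°, let go and moved the arm clear.

**Last checks:** The final images show the door open, the gate bar down and the treadle up. Comparing crops with an earlier picture, taken after the gate press, gave no change at the gate bar, treadle, offcut and jar. The sanding block crop differed by only 29 pixels, with no shift visible.

The wrench and driver crop did differ (423 pixels), most likely because the arm partly covered that area in the earlier picture. By eye both lie where they started. I checked the can and pulley by eye only. The casting inside the box got no closer check than its appearance in the pictures.

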